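Top up a tube saggar with biscuit discs and close it

ROBOT

A 7-joint arm with a two-finger parallel gripper is mounted at the origin on the work surface. World frame = base frame: x ahead of the robot, y to its left, z up, the work surface at z = 0. Lengths are in mm, angles in rad, forces in N, time in s.
With the tool pointing down it reaches from about 400 to 875 mm from the base axis. Payload 4.4 kg.
Tool frame: the origin (TCP) lies midway between the tips of the shut fingers; the grasp point (between the pads) lies 19 mm behind it (ctrl.grip_point_offset is the distance from the TCP to the grasp point, in mm); z points along the fingers, y is the line along which they close (so a half turn about z gives the same grasp; the last joint's range is limited). The gripper opens to 85 mm and grips with 20 to 120 N. Pads are 22 mm wide; open, the fingers measure 114 mm over their backs; the gripper's body (76 mm by 85 mm) begins 54 mm behind the grasp point. The pads swing forward as they close: fully open they stand 13 mm farther back than shut.
Start: joints at [-1.324, 0.628, 0.038, 1.517, -0.027, 0.996, -0.02], TCP at [199.997, 618.481, 231.313] pointing down, gripper open.
Joint ranges: [-3.06, 3.06], [-0.37, 2.12], [-1.25, 1.32], [0.18, 2.47], [-1.1, 4.24], [0.23, 1.98], [-2.94, 2.94]. Speed limits (rad/s): [2.57, 2.57, 3.14, 3.14, 3.14, 3.14, 3.14].

INTERFACE

Orientations are given as [roll, pitch, yaw] about the fixed x, y, z axes, in that order (R = Rz(yaw) Ry(pitch) Rx(roll)).
In Python, from cell import ctrl gives the robot as it stands.
- The arm moves only by the shell command python3 nudge.py, which reads ROWS from standard input. ROWS is a JSON list that holds a single list of rows (three levels of brackets), with 1 to 12 rows, each of 7 numbers: dx, dy, dz in shares of the most that a row can go, 1 being 50 mm, then a rotation vector rx, ry, rz in units of 0.1 rad, then the finger opening in mm; each row shifts and turns the commanded pose from where the row before left it, along the tool's axes as they then stand; what a row does not reach is not made up. A row lasts 1/10 s, in which the tool goes at most 50 mm and 0.15 rad, less where a joint would pass 70% of its speed; a pose out of reach is approached as far as the arm can. The fingers move at their own pace and stop on an object; the grip force is fixed at half the most. Time passes only in rows, so rows that do not move let the fingers close. It prints the time, the measured TCP pose, the force, the opening and the grip force at its end. Input that does not fit is refused with a message, and nothing moves.
- ctrl.read_state(): the state, without advancing time (a new reading comes with each control period).
- ctrl.get_image(name): name is "scene" or "side" or "wrist"; returns the picture (420x560x3 uint8, blue, green, red); there is no depth.
- ctrl.calibration(name): a dict with "fx", "fy", "cx", "cy" (pixels), "rvec" (rotation vector, rad) and "tvec" (3), from world to camera coordinates, as OpenCV has them; the wrist camera has in their place "hand_eye" (4x4, takes a point from camera to tool coordinates, whose origin is the TCP and whose axes are the flange's). Camera axes: x right, y down, z forward; pixel columns grow to the right and rows downward; lengths in mm; the calibration is good to about 2 mm. A picture is of the moment at which its call begins: read the wrist's pose just before it. calibration takes no time and is no camera call.
- ctrl.finish_job(): hands the job in; it is judged then, once.
The state is a dict: "clock": time; "qpos": joint angles; "qd": joint speeds; "tau": joint torques, N m; "eef_pos": TCP position; "tool_rot": TCP orientation; "force": force on the tool from outside, world axes, zero at the start; "torque": the same for the moment, N m; "width": finger opening in mm; "gripper_force": force on a finger pad.
Only numpy, scipy, OpenCV 4.12 (cv2) and the standard library are available. Lean on these libraries where they do the work, as an engineer would, in place of code of your own. Each camera call takes 0.05 s, during which the arm holds its last target. There are 200 camera calls.

TASK

Get the part-loaded tube saggar ready for the kiln: lift its lid off and stand it on the bench, then stack biscuit discs from the ware board flat inside the tube, lowering each one in rather than dropping it, until the top of the stack has just reached the dark fill line, with no disc more than that takes. Put the lid back on so that it sits flat and fully home, and leave the spare discs lying on the ware board and the other things on the bench where they are.

Things in the scene. Friction and masses are not known exactly. Their poses are not given: they have to be found in the camera images.
- saggar: fixed upright fireclay tube on a round foot 98 mm across, 14 mm thick (its top is the inner floor); tube 68 mm inside, 86 mm outside, rim at z 94 mm. Two slots facing its local +x and -x, open from rim to foot, 42 mm wide inside and 53 mm outside, let fingers through the wall; the two wall shells stand on +y and -y. Origin: centre of the foot's underside, z up
- fill_line (a point): centre of the tube at the height of the dark fill line painted round both wall shells, 79 mm above the bench (65 mm above the inner floor): a stack of six discs ends 5 mm below it, the seventh rises 5 mm above it
- lid: loose fireclay lid, 220 g: plate 96 mm across, 10 mm thick; under it a spigot 60 mm across, 5 mm deep that drops into the tube; on it a round knob 30 mm across, 30 mm tall (15 to 45 mm above the origin). Origin: centre of the spigot's underside, z up. Starts on the tube; seated, its origin is 89 mm above the saggar's. Stands steadily on the bench on its spigot
- board: fixed wooden ware board 240 x 400 mm, 18 mm thick, on the bench; origin at the centre of its underside, y along its length. The discs to be loaded lie flat on it
- bowl: bystander: loose pale biscuit bowl, 120 mm across, 55 mm tall, origin under its centre
- mug: bystander: loose blue mug 76 mm across, 70 mm tall, origin under its centre; not always there
- prop: bystander: loose pale kiln prop, an upright cylinder 40 mm across, 50 mm tall, origin under its centre
- rib: bystander: loose wooden potter's rib 50 x 110 x 8 mm lying flat, origin under its centre; not always there
- disc1: loose flat biscuit-fired clay disc, 60 mm across, 10 mm thick, about 55 g; origin at its centre, z along its axis; starts on the ware board (six or seven of the seven are present)
- disc2: loose flat biscuit-fired clay disc, 60 mm across, 10 mm thick, about 55 g; origin at its centre, z along its axis; starts on the ware board (six or seven of the seven are present)
- disc3: loose flat biscuit-fired clay disc, 60 mm across, 10 mm thick, about 55 g; origin at its centre, z along its axis; starts on the ware board (six or seven of the seven are present)
- disc4: loose flat biscuit-fired clay disc, 60 mm across, 10 mm thick, about 55 g; origin at its centre, z along its axis; starts on the ware board (six or seven of the seven are present)
- disc5: loose flat biscuit-fired clay disc, 60 mm across, 10 mm thick, about 55 g; origin at its centre, z along its axis; starts on the ware board (six or seven of the seven are present)
- disc6: loose flat biscuit-fired clay disc, 60 mm across, 10 mm thick, about 55 g; origin at its centre, z along its axis; starts on the ware board (six or seven of the seven are present)
- disc7: loose flat biscuit-fired clay disc, 60 mm across, 10 mm thick, about 55 g; origin at its centre, z along its axis; starts on the ware board (six or seven of the seven are present)
- disc8: loose flat biscuit-fired clay disc, 60 mm across, 10 mm thick, about 55 g; origin at its centre, z along its axis; always present, already lying on the floor of the tube at the start
- disc9: loose flat biscuit-fired clay disc, 60 mm across, 10 mm thick, about 55 g; origin at its centre, z along its axis; not always present; if it is, it already lies in the tube on disc8 at the start

How it is judged:
By the outcome, as a careful person would: the job done as asked, in the order asked, and still so for the second after the job is handed in, with the robot touching nothing.
Of disc1, disc2, disc3, disc4, disc5, disc6, disc7 only 6 to 7 are there at a start; the rules pass over those that are not, and their reading is None.
Of disc9, mug, rib only 1 to 2 are there at a start; the rules pass over those that are not, and their reading is None.
At some moment in a run one of disc1, disc2, disc3, disc4, disc5, disc6, disc7 may be knocked a few centimetres aside while the robot is not near it.
It also fails if it takes over 208 s, if anything falls off the work surface, if the arm or the gripper's body presses on something with over 40 N, if the wrist force passes 120 N, or if a joint passes its speed limit or range.

## Working session

There is one attempt and no reset: what is moved stays moved. The work goes in short steps, Python scripts to look and compute and a shell command to move; the robot and the scene stay as the last step left them, time stands still between calls to the robot, and variables do not carry over. Pictures are saved under pics/ and viewed, at most 14 in all, crops included, and the job is handed in when it is done.

```bash
ls; mkdir -p pics
python3 - <<'E'
from cell import ctrl
import cv2,numpy as np
s=ctrl.read_state();print({k:np.round(v,3) for k,v in s.items()})
ims=[ctrl.get_image(n) for n in("scene","side","wrist")]
for n,i in zip(("scene","side","wrist"),ims):
    cv2.imwrite(f"pics/{n}0.png",i);print(n,ctrl.calibration(n))
E
```

```text
cell.py
nudge.py
pics
{'clock': np.float64(0.0), 'qpos': array([-1.324,  0.629,  0.038,  1.518, -0.027,  0.996, -0.02 ]), 'qd': array([-0.   , -0.001,  0.002,  0.001, -0.001,  0.001, -0.   ]), 'tau': array([ 1.0000e-03, -5.6340e+01,  1.2260e+00, -1.9345e+01,  1.1000e-02,
        1.1000e-02, -0.0000e+00]), 'eef_pos': array([199.82 , 617.871, 230.364]), 'tool_rot': array([-3.14 ,  0.   ,  2.829]), 'force': array([-0.789, -0.096, -0.09 ]), 'torque': array([ 0.009, -0.019,  0.004]), 'gripper_force': np.float64(0.0), 'width': np.float64(85.149)}
scene {'fx': 540.6061505595583, 'fy': 540.6061505595583, 'cx': 280.3614897833367, 'cy': 210.60702142003325, 'rvec': array([ 2.32597583,  1.28895058, -0.36741677]), 'tvec': array([-335.95242184, -406.14278794, 1633.33346723])}
side {'fx': 386.0328329098105, 'fy': 386.0328329098105, 'cx': 283.98456790510784, 'cy': 213.69059044000653, 'rvec': array([ 0.94230527, -2.49253786,  1.03298451]), 'tvec': array([455.31442296, 337.01139333, 656.55570278])}
wrist {'fx': 330.4259612753263, 'fy': 330.4259612753263, 'cx': 280.28949374399866, 'cy': 211.11948105011433, 'hand_eye': array([[-4.79989069e-04, -9.51567001e-01, -3.07441072e-01,
         7.80403902e+01],
       [ 9.99999821e-01, -3.46706237e-04, -4.88141577e-04,
        -7.43093101e-01],
       [ 3.57907680e-04, -3.07441251e-01,  9.51566997e-01,
        -1.42574616e+02],
       [ 0.00000000e+00,  0.00000000e+00,  0.00000000e+00,
         1.00000000e+00]])}
```
View pics/scene0.png

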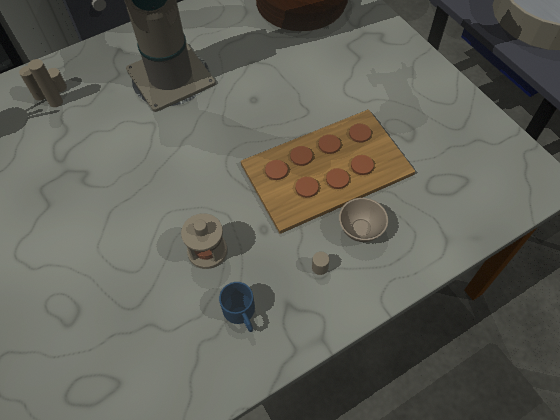

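View pics/side0.png

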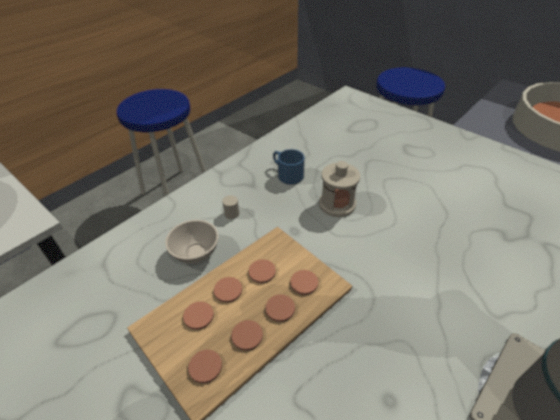

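The scene view shows the saggar with its lid at (204,240), seven discs on the board around (276,170) to (360,133), the mug at (237,300), the prop at (320,263) and the bowl at (363,220). There is no rib. The side view agrees, with the saggar at (340,190).

Create h.py:
```python
import cv2,numpy as np
from scipy.spatial.transform import Rotation as R
from cell import ctrl
def cam(n,st=None):
    c=ctrl.calibration(n);K=np.array([[c["fx"],0,c["cx"]],[0,c["fy"],c["cy"]],[0,0,1]])
    if n!="wrist": M=cv2.Rodrigues(c["rvec"])[0];t=np.array(c["tvec"])
    else:
        Rt=R.from_euler("xyz",st["tool_rot"]).as_matrix();H=c["hand_eye"]
        Rc=Rt@H[:3,:3];o=Rt@H[:3,3]+st["eef_pos"];M=Rc.T;t=-M@o
    return K,M,t
def onplane(C,uv,z):
    K,M,t=C;d=M.T@np.linalg.solve(K,[*uv,1]);o=-M.T@t;return o+d*(z-o[2])/d[2]
def proj(C,P):
    K,M,t=C;q=K@(M@np.array(P,float)+t);return q[:2]/q[2]
def tri(Cs,uvs):
    A=[];b=[]
    for C,uv in zip(Cs,uvs):
        K,M,t=C;d=M.T@np.linalg.solve(K,[*uv,1]);d/=np.linalg.norm(d);o=-M.T@t
        Pm=np.eye(3)-np.outer(d,d);A.append(Pm);b.append(Pm@o)
    return np.linalg.lstsq(np.vstack(A),np.hstack(b),rcond=None)[0]
def red(im,lo=60):
    h=cv2.cvtColor(im,cv2.COLOR_BGR2HSV)
    m=((h[...,0]<9)|(h[...,0]>172))&(h[...,1]>90)&(h[...,2]>50)
    n,_,s,c=cv2.connectedComponentsWithStats(m.astype(np.uint8))
    return [(c[i].round(1),s[i][:5]) for i in range(1,n) if s[i][4]>lo]
```

Run:
```python
from h import *
S,D=cam("scene"),cam("side")
a=red(cv2.imread("pics/scene0.png"));b=red(cv2.imread("pics/side0.png"))
for n,C,l in(("scene",S,a),("side",D,b)):
    for c,s in l: print(n,c,s,onplane(C,c,25).round(1))
# match
for c,s in a:
    p=onplane(S,c,25)
    q=min(b,key=lambda e:np.linalg.norm(onplane(D,e[0],25)-p))
    if np.linalg.norm(onplane(D,q[0],25)-p)<20: print("tri",tri([S,D],[c,q[0]]).round(1))
for n in("scene","side"):
    im=cv2.imread(f"pics/{n}0.png");u,v=(204,240) if n=="scene" else (340,190)
    cv2.imwrite(f"pics/sag_{n}.png",cv2.resize(im[v-35:v+40,u-40:u+40],None,fx=7,fy=7,interpolation=2))
a=cv2.imread("pics/sag_scene.png");b=cv2.imread("pics/sag_side.png")
cv2.imwrite("pics/sag.png",cv2.resize(np.hstack([a,b]),(800,375)))
```

```text
(no output)
```

View pics/sag.png

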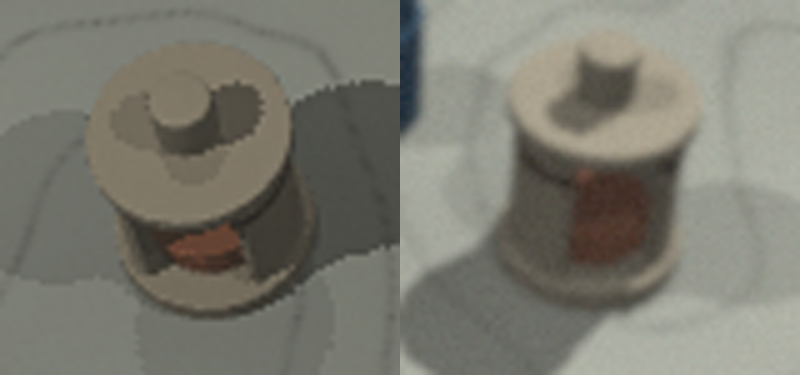

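The crop shows the lidded saggar with its slots, and red disc visible through them. The count inside can't be read yet. My colour mask found nothing, so I'll check the actual colours.

Run:
```python
from h import *
for n,pts in(("scene",[(276,170),(360,133),(330,200),(200,232),(204,215)]),("side",[(262,271),(205,366),(240,280),(340,175),(345,197)])):
    im=cv2.imread(f"pics/{n}0.png");h=cv2.cvtColor(im,cv2.COLOR_BGR2HSV)
    for u,v in pts: print(n,u,v,im[v,u],h[v,u])
```

```text
scene 276 170 [ 59  83 128] [ 10 137 128]
scene 360 133 [ 53  73 115] [ 10 137 115]
scene 330 200 [ 61 101 130] [ 17 135 130]
scene 200 232 [60 69 72] [23 43 72]
scene 204 215 [103 120 129] [ 20  51 129]
side 262 271 [ 91 114 164] [  9 114 164]
side 205 366 [ 87 107 153] [  9 110 153]
side 240 280 [103 144 177] [ 17 107 177]
side 340 175 [69 77 82] [18 40 82]
side 345 197 [45 54 75] [  9 102  75]
```

```bash
sed -i 's/h\[...,0\]<9/h[...,0]<14/; s/>90)/>80)/' h.py
python3 - <<'E'
from h import *
S,D=cam("scene"),cam("side")
a=red(cv2.imread("pics/scene0.png"));b=red(cv2.imread("pics/side0.png"))
for c,s in a:
    p=onplane(S,c,25)
    q=min(b,key=lambda e:np.linalg.norm(onplane(D,e[0],25)-p))
    print(c,s[4],p.round(1),onplane(D,q[0],25).round(1),"tri",tri([S,D],[c,q[0]]).round(1))
print("knob top",tri([S,D],[(200,224.6),(341.6,164)]).round(1))
print("plate top",tri([S,D],[(202,231.4),(341,176.6)]).round(1))
for n,C,bo,mu,pr in(("S",S,(363,220),(237,303),(320,264)),("D",D,(192,243),(291,166),(231,208))):
    print(n,[onplane(C,u,z).round(0)[:2] for u,z in((bo,28),(mu,35),(pr,25))])
E
```

```text
[359.6 132.5] 325 [497.2 343.2  25. ] [494.  344.4  25. ] tri [495.4 344.3  22.5]
[329.1 143.7] 334 [484.1 250.9  25. ] [480.5 252.1  25. ] tri [482.1 251.7  22.2]
[300.8 155.3] 346 [475.7 165.1  25. ] [472.6 166.5  25. ] tri [473.9 165.7  22.6]
[361.9 164.4] 361 [587.  285.3  25. ] [583.7 286.1  25. ] tri [585.5 285.9  22.6]
[275.9 169.4] 365 [479.1  84.7  25. ] [476.1  86.2  25. ] tri [477.3  85.3  22.6]
[337.  178.2] 371 [587.9 204.6  25. ] [584.6 206.2  25. ] tri [586.4 205.5  22.4]
[306.4 186.6] 378 [567.2 123.1  25. ] [564.1 124.2  25. ] tri [565.7 123.5  22.8]
[204.3 254.2] 112 [ 598.2 -190.7   25. ] [ 571.4 -181.2   25. ] tri [ 584.5 -192.6    7.3]
knob top [ 580.5 -177.3  132.8]
plate top [ 577.7 -176.7   95.5]
S [array([726., 186.]), array([ 752., -186.]), array([768.,  30.])]
D [array([740., 175.]), array([ 750., -188.]), array([760.,  34.])]
```

The rows are not in the units I measure in: shifts go in shares of 50 mm and turns go in units of 0.1 rad. I convert before sending: 0.14 rad is 1.4.

```bash
echo '[[[0,0,0,0,0,1.4,85],[0,0,0,0,0,1.4,85],[0,0,0,0,0,1.4,85],[0,0,0,0,0,1.4,85],[0,0,0,0,0,1.4,85],[0,0,0,0,0,1.4,85],[0,0,0,0,0,1.4,85],[0,0,0,0,0,1.4,85],[0,0,0,0,0,1.38,85]]]' | python3 nudge.py
echo '[[[-0.9,0.42,0,0,0,0,85],[-0.9,0.42,0,0,0,0,85],[-0.9,0.42,0,0,0,0,85],[-0.9,0.42,0,0,0,0,85],[-0.9,0.42,0,0,0,0,85],[-0.9,0.42,0,0,0,0,85],[-0.9,0.42,0,0,0,0,85],[-0.9,0.42,0,0,0,0,85],[-0.9,0.42,0,0,0,0,85]]]' | python3 nudge.py
echo '[[[-0.9,0.42,0,0,0,0,85],[-0.9,0.42,0,0,0,0,85],[-0.9,0.42,0,0,0,0,85],[-0.9,0.42,0,0,0,0,85],[-0.9,0.42,0,0,0,0,85],[-0.9,0.42,0,0,0,0,85],[-0.9,0.42,0,0,0,0,85],[-0.9,0.42,0,0,0,0,85],[0,0,0,0,0,0,85],[0,0,0,0,0,0,85],[0,0,0,0,0,0,85]]]' | python3 nudge.py
```

```text
clock: 1.05
eef_pos: [199.8, 618.3, 231.0]
tool_rot: [-3.141, 0.001, 1.565]
force: [0.2, -0.0, 0.1]
width: 85.1
gripper_force: 0.0
clock: 1.95
eef_pos: [389.4, 211.7, 231.4]
tool_rot: [3.141, -0.0, 1.571]
force: [0.3, -0.2, 0.4]
width: 84.9
gripper_force: 0.0
clock: 3.05
eef_pos: [556.4, -144.9, 230.8]
tool_rot: [-3.14, -0.002, 1.572]
force: [-0.4, 0.2, 0.2]
width: 84.8
gripper_force: 0.0
```

```bash
cat > snap.py <<'E'
import sys,json
from h import *
n=sys.argv[1];s=ctrl.read_state();im=ctrl.get_image("wrist")
cv2.imwrite(f"pics/{n}.png",im);json.dump({k:np.array(s[k]).tolist() for k in("eef_pos","tool_rot")},open(f"pics/{n}.json","w"))
E
python3 snap.py w1; echo '[[[-0.32,0.24,0,0,0,0,85],[-0.32,0.24,0,0,0,0,85],[0,0,0,0,0,0,85],[0,0,0,0,0,0,85]]]' | python3 nudge.py; python3 snap.py w2
python3 -c "
import cv2,numpy as np
cv2.imwrite('pics/w12.png',cv2.resize(np.hstack([cv2.imread('pics/w1.png')[100:,100:460],cv2.imread('pics/w2.png')[100:,100:460]]),(800,356)))"
```

```text
clock: 3.5
eef_pos: [580.5, -176.8, 231.1]
tool_rot: [-3.141, -0.001, 1.572]
force: [-0.5, 0.3, 0.3]
width: 85.3
gripper_force: 0.0
```

View pics/w12.png

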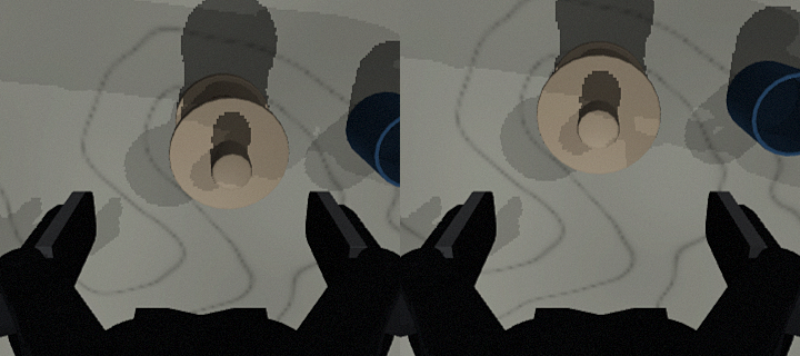

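w1 and w2 show the lid plate with the knob top at about (308,254) and (278,216) full-image pixels. The mug is to the right (+x).

```bash
cat >> h.py <<'E'
import json
def wc(n): return cam("wrist",json.load(open(f"pics/{n}.json")))
E
python3 - <<'E'
from h import *
A,B,S,D=wc("w1"),wc("w2"),cam("scene"),cam("side")
print(tri([A,B],[(308,254),(278,216)]).round(1),tri([A,B,S,D],[(308,254),(278,216),(200,224.6),(341.6,164)]).round(1))
for C,uv in((A,(308,254)),(B,(278,216))):print(onplane(C,uv,134).round(1))
print(tri([A,B],[(306,237.7),(279,201.7)]).round(1),onplane(A,(306,237.7),104).round(1),onplane(B,(279,201.7),104).round(1))
E
```

```text
[ 579.  -181.1  131.8] [ 579.8 -178.9  133.3]
[ 578.8 -180.1  134. ]
[ 579.1 -180.3  134. ]
[ 579.4 -177.   107. ] [ 579.3 -178.5  104. ] [ 579.7 -177.6  104. ]
```

```bash
echo '[[[-0.022,-0.012,0.3,0,0,0,60],[-0.022,-0.012,0.3,0,0,0,60],[0,0,0.3,0,0,0,60],[0,0,0.3,0,0,0,60],[0,0,0.3,0,0,0,60],[0,0,0.3,0,0,0,60],[0,0,0.3,0,0,0,60],[0,0,0.2,0,0,0,60],[0,0,0.16,0,0,0,60],[0,0,0,0,0,0,60]]]' | python3 nudge.py
echo '[[[0,0,0,0,0,0,0],[0,0,0,0,0,0,0],[0,0,0,0,0,0,0],[0,0,0,0,0,0,0],[0,0,0,0,0,0,0],[0,0,0,0,0,0,0],[0,0,0,0,0,0,0]]]' | python3 nudge.py
```

```text
clock: 4.55
eef_pos: [579.1, -180.2, 107.3]
tool_rot: [-3.14, -0.001, 1.571]
force: [-0.2, 0.2, -0.1]
width: 59.4
gripper_force: 0.0
clock: 5.25
eef_pos: [580.0, -181.0, 109.2]
tool_rot: [3.141, 0.0, 1.571]
force: [-1.6, 0.6, 7.2]
width: 28.0
gripper_force: 59.5
```

```bash
echo '[[[0,0,-0.1,0,0,0,0],[0,0,-0.2,0,0,0,0],[0,0,-0.2,0,0,0,0],[0,0,-0.2,0,0,0,0],[0,0,0,0,0,0,0]]]' | python3 nudge.py
echo '[[[-0.4,0,0,0,0,0,0],[-0.4,0,0,0,0,0,0],[-0.4,-0.08,0,0,0,0,0],[-0.4,-0.08,0,0,0,0,0],[-0.4,-0.08,0,0,0,0,0],[-0.4,-0.08,0,0,0,0,0],[-0.4,-0.08,0,0,0,0,0],[-0.42,0,0,0,0,0,0],[0,0,0,0,0,0,0],[0,0,0,0,0,0,0]]]' | python3 nudge.py
echo '[[[0,0,0.4,0,0,0,0],[0,0,0.4,0,0,0,0],[0,0,0.4,0,0,0,0],[0,0,0.4,0,0,0,0],[0,0,0.4,0,0,0,0],[0,0,0.16,0,0,0,0],[0,0,0.1,0,0,0,0],[0,0,0.06,0,0,0,0],[0,0,0.04,0,0,0,0],[0,0,0,0,0,0,0]]]' | python3 nudge.py
```

```text
clock: 5.75
eef_pos: [581.0, -181.2, 145.2]
tool_rot: [3.138, 0.001, 1.571]
force: [0.8, -1.0, -3.2]
width: 28.5
gripper_force: 59.3
clock: 6.75
eef_pos: [559.4, -341.6, 142.9]
tool_rot: [-3.141, -0.001, 1.57]
force: [-0.5, 1.1, -1.8]
width: 27.9
gripper_force: 59.4
clock: 7.75
eef_pos: [560.1, -341.9, 25.8]
tool_rot: [3.141, 0.0, 1.571]
force: [0.1, 0.3, -1.6]
width: 28.0
gripper_force: 59.4
```

```bash
echo '[[[0,0,0.04,0,0,0,0],[0,0,0.04,0,0,0,0],[0,0,0,0,0,0,0]]]' | python3 nudge.py
echo '[[[0,0,0.02,0,0,0,0],[0,0,0,0,0,0,0],[0,0,0,0,0,0,0]]]' | python3 nudge.py
echo '[[[0,0,0.02,0,0,0,0],[0,0,0,0,0,0,0],[0,0,0,0,0,0,0]]]' | python3 nudge.py
```

```text
clock: 8.05
eef_pos: [559.6, -341.7, 21.2]
tool_rot: [-3.141, -0.0, 1.571]
force: [-0.3, -0.8, -2.3]
width: 28.1
gripper_force: 59.4
clock: 8.35
eef_pos: [559.8, -341.8, 20.3]
tool_rot: [3.142, 0.0, 1.571]
force: [-0.3, 0.3, -2.5]
width: 28.3
gripper_force: 59.6
clock: 8.65
eef_pos: [559.8, -341.8, 20.2]
tool_rot: [3.141, -0.0, 1.571]
force: [-2.3, 1.5, 5.8]
width: 28.2
gripper_force: 60.3
```

To row units: -45 mm is -0.9, -40 mm is -0.8.

```bash
echo '[[[0,0,0,0,0,0,60],[0,0,0,0,0,0,60],[0,0,0,0,0,0,60],[0,0,0,0,0,0,60],[0,0,-0.2,0,0,0,60],[0,0,-0.5,0,0,0,60],[0,0,-0.9,0,0,0,60],[0,0,-0.9,0,0,0,60],[0,0,-0.9,0,0,0,70],[0,0,-0.8,0,0,0,80],[0,0,0,0,0,0,85]]]' | python3 nudge.py
echo '[[[0.8,0.1,0,0,0,0,85],[0.8,0.1,0,0,0,0,85],[0.8,0.1,0,0,0,0,85],[0.8,0.08,0,0,0,0,85],[0.4,0,0,0,0,0,85],[0,0,0,0,0,0,85],[0,0,0,0,0,0,85],[0,0,0,0,0,0,85]]]' | python3 nudge.py; python3 snap.py w3
echo '[[[-0.6,0,0,0,0,0,85],[-0.4,0,0,0,0,0,85],[0,0,0,0,0,0,85],[0,0,0,0,0,0,85],[0,0,0,0,0,0,85]]]' | python3 nudge.py; python3 snap.py w4
python3 -c "
import cv2,numpy as np
cv2.imwrite('pics/w34.png',np.hstack([cv2.imread('pics/w3.png')[:,80:480],cv2.imread('pics/w4.png')[:,80:480]]))"
```

```text
clock: 9.75
eef_pos: [562.7, -344.5, 236.9]
tool_rot: [3.131, 0.007, 1.571]
force: [0.6, -0.5, 0.3]
width: 85.0
gripper_force: 0.0
clock: 10.55
eef_pos: [578.4, -163.6, 229.5]
tool_rot: [3.142, 0.001, 1.569]
force: [-0.3, -0.3, 0.7]
width: 85.1
gripper_force: 0.0
clock: 11.1
eef_pos: [578.7, -211.0, 229.1]
tool_rot: [-3.141, -0.001, 1.571]
force: [0.1, -0.9, -0.1]
width: 85.3
gripper_force: 0.0
```

View pics/w34.png

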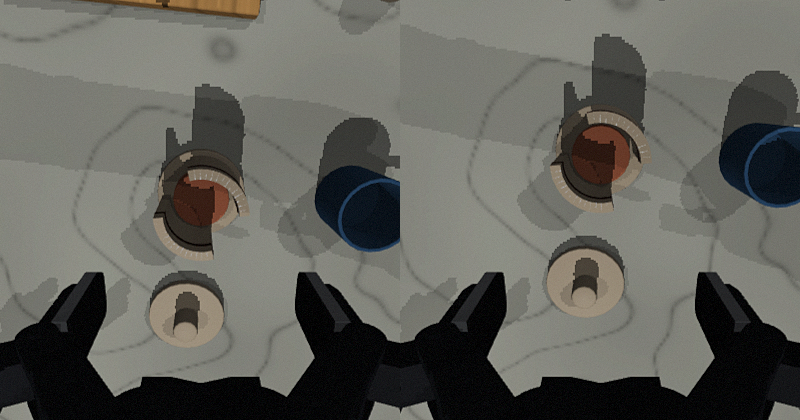

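w3 and w4 show the open saggar at about (285,205) and (285,155) full-image, with the lid standing on the bench at (266,315). I'll zoom in on the slots and contents.

```bash
python3 -c "
import cv2,numpy as np
a=cv2.imread('pics/w3.png')[140:270,220:345];b=cv2.imread('pics/w4.png')[90:220,220:345]
f=lambda x:cv2.convertScaleAbs(cv2.resize(x,(400,416),interpolation=2),alpha=1.6)
cv2.imwrite('pics/w34z.png',np.hstack([f(a),f(b)]))"
```

```text
(no output)
```

View pics/w34z.png

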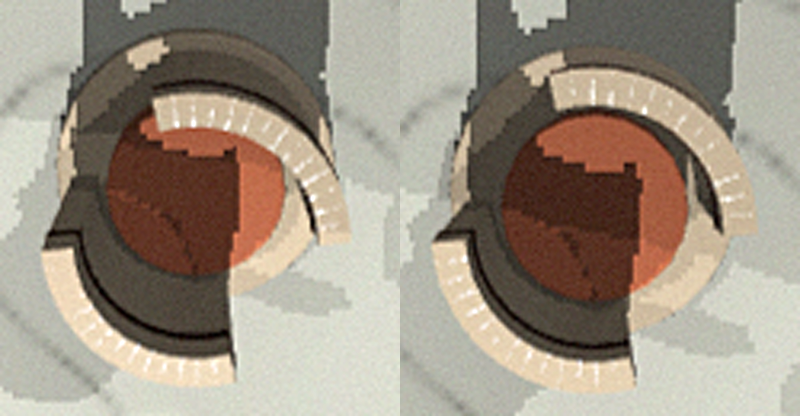

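The crop gives the rim corners of both shells: upper shell ends at (551,75) and (757,232), lower shell ends at (433,240) and (636,382) in the right half. A single disc or pair is inside.

Run:
```python
from h import *
A,B=wc("w3"),wc("w4")
P={"B":[(551,75),(556,107),(757,232),(722,232),(433,240),(468,243),(636,382),(632,345)],"A":[(152,98),(158,128),(350,242),(316,244),(43,248),(80,246),(236,382),(231,343)]}
for n,C,off in(("B",B,400),("A",A,0)):
    w=np.array([onplane(C,((u-off)/3.2+220,v/3.2+(90 if off else 140)),94)[:2] for u,v in P[n]])
    print(n,w.round(1).tolist(),"ctr outer",w[::2].mean(0).round(1),"inner",w[1::2].mean(0).round(1))
    # local x dir: shell end-to-end
    for i,j in((0,2),(4,6),(1,3),(5,7)):
        d=w[j]-w[i];print(np.degrees(np.arctan2(d[1],d[0])).round(1),np.linalg.norm(d).round(1))
# triangulate rim corners
ps=[tri([A,B],[(ua/3.2+220,va/3.2+140),((ub-400)/3.2+220,vb/3.2+90)]) for (ua,va),(ub,vb) in zip(P["A"],P["B"])]
print(np.round(ps,1)[:, 2], np.mean(ps,0))
# disc in tube: ellipse centre and width in both
C1=((107+285)/2,0);
for n,C,c,l,r,oy in(("A",A,(196,190),(107,190),(287,190),140),("B",B,(595-400,205),(501-400,205),(688-400,205),90)):
    f=lambda p:(p[0]/3.2+220,p[1]/3.2+oy)
    for z in(24,34): print(n,z,onplane(C,f(c),z).round(1),np.linalg.norm(onplane(C,f(l),z)-onplane(C,f(r),z)).round(1))
print(tri([A,B],[(196/3.2+220,190/3.2+140),(195/3.2+220,205/3.2+90)]))
```

```text
B [[568.6, -140.1], [569.8, -147.9], [622.4, -179.8], [613.1, -179.8], [536.9, -181.9], [546.1, -182.7], [591.0, -221.2], [589.8, -210.6]] ctr outer [ 579.7 -180.7] inner [ 579.7 -180.3]
-36.4 66.8
-36.0 66.9
-36.3 53.8
-32.7 51.8
A [[568.0, -139.7], [569.5, -147.8], [622.4, -180.2], [613.0, -180.8], [537.1, -181.7], [547.4, -181.2], [591.2, -223.0], [589.6, -210.7]] ctr outer [ 579.7 -181.2] inner [ 579.9 -180.1]
-36.7 67.8
-37.4 68.0
-37.2 54.6
-35.0 51.5
[ 91.4  93.4  96.5  99.7  93.2  85.5 104.1  94.2] [ 579.38966068 -180.12943952   94.76144097]
A 24 [ 579.9 -185.1   24. ] 61.6
A 34 [ 579.8 -182.2   34. ] 59.8
B 24 [ 579.8 -182.6   24. ] 61.2
B 34 [ 579.8 -181.2   34. ] 59.4
[ 579.81481537 -180.11706752   41.37945967]
```

```bash
cat > to.py <<'E'
# tool-axis shift from the measured pose to a world target
import sys
from h import *
s=ctrl.read_state();p=np.array([float(a) for a in sys.argv[1:4]])
print("delta tool",(R.from_euler("xyz",s["tool_rot"]).as_matrix().T@(p-s["eef_pos"])).round(1),"yaw err",round(0.934-s["tool_rot"][2],3))
E
cat > disc.py <<'E'
# wrist look: red discs on the board; shift to the one nearest the TCP
from h import *
import time
s=ctrl.read_state();im=ctrl.get_image("wrist");C=cam("wrist",s)
L=[]
for c,b in red(im,300):
    if b[0]>2 and b[1]>2 and b[0]+b[2]<558 and b[1]+b[3]<418: L.append((np.linalg.norm((q:=onplane(C,c,27))[:2]-s["eef_pos"][:2]),q.round(1)[:2],b[4],c))
for l in sorted(L,key=lambda l:l[0])[:3]: print(l[0].round(1),l[1],"area",l[2],l[3])
q=min(L,key=lambda l:l[0])[1]
print("delta tool",(R.from_euler("xyz",s["tool_rot"]).as_matrix().T@(np.array([*q,19.])-s["eef_pos"])).round(1))
cv2.imwrite("pics/last.png",im)
E
echo '[[[0,0,0,0,0,1.3,85],[0,0,0,0,0,1.3,85],[0,0,0,0,0,1.3,85],[0,0,0,0,0,1.3,85],[0,0,0,0,0,1.17,80],[0,0,0,0,0,0,80],[0,0,0,0,0,0,80]]]' | python3 nudge.py
echo '[[[0.66,-0.52,0.272,0,0,0,80],[0.66,-0.52,0.272,0,0,0,80],[0.66,-0.52,0.272,0,0,0,75],[0.66,-0.52,0.272,0,0,0,75],[0.66,-0.52,0.272,0,0,0,75],[0.66,-0.52,0.272,0,0,0,75],[0.66,-0.52,0.272,0,0,0,75],[0.6,-0.56,0.272,0,0,0,75],[0,0,0,0,0,0,75],[0,0,0,0,0,0,75],[0,0,0,0,0,0,75]]]' | python3 nudge.py
python3 disc.py
```

```text
clock: 11.85
eef_pos: [579.0, -210.8, 229.2]
tool_rot: [-3.141, -0.0, 0.938]
force: [-0.1, -0.3, 0.1]
width: 80.1
gripper_force: 0.0
clock: 12.95
eef_pos: [565.7, 121.6, 121.0]
tool_rot: [3.14, -0.0, 0.933]
force: [-0.6, -0.0, 0.1]
width: 75.1
gripper_force: 0.0
0.6 [565.3 121.3] area 4666 [278.7 214.1]
84.0 [586.  203.2] area 6270 [231.5 105.3]
95.3 [479.4  81.2] area 3200 [224.6 309.3]
delta tool [ -0.5  -0.3 102. ]
```

To row units: 8 mm is 0.16, 0.5 mm is 0.01.

```bash
echo '[[[0.01,-0.006,0.4,0,0,0,75],[0,0,0.4,0,0,0,75],[0,0,0.4,0,0,0,75],[0,0,0.4,0,0,0,75],[0,0,0.3,0,0,0,75],[0,0,0.16,0,0,0,75],[0,0,0,0,0,0,75],[0,0,0,0,0,0,75]]]' | python3 nudge.py
echo '[[[0,0,0,0,0,0,40],[0,0,0,0,0,0,40],[0,0,0,0,0,0,40],[0,0,0,0,0,0,40],[0,0,0,0,0,0,40],[0,0,0,0,0,0,40],[0,0,0,0,0,0,40]]]' | python3 nudge.py; python3 -c "
import cv2
from h import *
cv2.imwrite('pics/grip1.png',cv2.convertScaleAbs(ctrl.get_image('wrist')[120:,100:460],alpha=1.8))"
```

```text
clock: 13.8
eef_pos: [565.8, 123.2, 18.0]
tool_rot: [3.141, -0.001, 0.933]
force: [0.2, -0.1, -0.3]
width: 75.2
gripper_force: 0.0
clock: 14.5
eef_pos: [565.9, 123.6, 19.3]
tool_rot: [3.141, -0.002, 0.934]
force: [-1.2, -0.2, 7.6]
width: 56.7
gripper_force: 61.8
```

View pics/grip1.png

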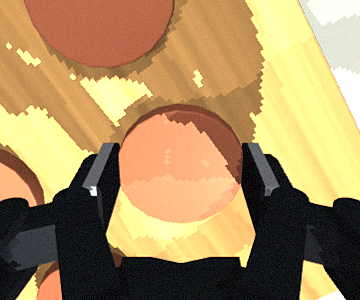

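The disc sits between the pads, centred at about (180,163) in the crop. Lifting it and carrying it over the tube.

```bash
echo '[[[0,0,-0.1,0,0,0,40],[0,0,-0.3,0,0,0,40],[0,0,-0.5,0,0,0,40],[0,0,-0.6,0,0,0,40],[0,0,-0.6,0,0,0,40],[0,0,-0.5,0,0,0,40],[0,0,0,0,0,0,40]]]' | python3 nudge.py
echo '[[[-0.3,0.24,0,0,0,0,40],[-0.6,0.48,0,0,0,0,40],[-0.6,0.48,0,0,0,0,40],[-0.6,0.48,0,0,0,0,40],[-0.6,0.48,0,0,0,0,40],[-0.6,0.48,0,0,0,0,40],[-0.6,0.48,0,0,0,0,40],[-0.5,0.4,0,0,0,0,40],[-0.326,0.32,0,0,0,0,40],[0,0,0,0,0,0,40],[0,0,0,0,0,0,40],[0,0,0,0,0,0,40]]]' | python3 nudge.py
python3 to.py 579.7 -180.5 110; python3 snap.py hold1; python3 -c "
import cv2
cv2.imwrite('pics/hold1v.png',cv2.convertScaleAbs(cv2.imread('pics/hold1.png')[120:,100:460],alpha=1.8))"
```

```text
clock: 15.25
eef_pos: [567.9, 123.7, 152.0]
tool_rot: [3.136, -0.006, 0.934]
force: [1.3, -0.0, -1.5]
width: 56.2
gripper_force: 63.8
clock: 16.45
eef_pos: [578.9, -178.7, 147.1]
tool_rot: [-3.14, -0.001, 0.935]
force: [0.4, 0.3, -0.7]
width: 56.2
gripper_force: 63.8
delta tool [-1.   1.8 37.1] yaw err -0.001
```

View pics/hold1v.png

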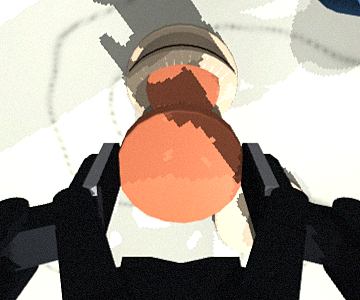

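The disc is held level, centred at about (181,163) in the crop, with the tube visible below it. I'll work out its offset from the TCP.

```bash
cat > held.py <<'E'
# offset of the held disc (tool x,y) from the wrist picture
from h import *
def held(im,s):
    C=cam("wrist",s)
    h=cv2.cvtColor(im,cv2.COLOR_BGR2HSV);m=((h[...,0]<14)|(h[...,0]>172))&(h[...,1]>80)&(h[...,2]>50)
    # widest row inside the fingers gives the near/far edges along the centre column
    col=m[230:350,276:286].mean(1)>0.5;bot=230+np.where(col)[0].max()
    p=onplane(C,(281,bot+0.5),s["eef_pos"][2]+8)
    d=R.from_euler("xyz",s["tool_rot"]).as_matrix().T@(p-s["eef_pos"])
    return bot,d.round(1),"centre x",(d[0]+30).round(1)
if __name__=="__main__":
    s=ctrl.read_state();print(held(ctrl.get_image("wrist"),s))
E
python3 -c "
from held import *
s=json.load(open('pics/hold1.json'));s={k:np.array(v) for k,v in s.items()}
print(held(cv2.imread('pics/hold1.png'),s)); C=cam('wrist',s); d=onplane(C,(281,283),s['eef_pos'][2]+8);print(R.from_euler('xyz',s['tool_rot']).as_matrix().T@(d-s['eef_pos']))"
```

```text
(np.int64(342), array([-33.1,   1.2,  -8. ]), 'centre x', np.float64(-3.1))
[-0.08663541  1.14724332 -8.00214508]
```

To row units: 1.8 mm is 0.036, 15 mm is 0.3.

```bash
echo '[[[0,0.036,0,0,0,0,40],[0,0,0.3,0,0,0,40],[0,0,0.3,0,0,0,40],[0,0,0.2,0,0,0,40],[0,0,0.16,0,0,0,40],[0,0,0,0,0,0,40]]]' | python3 nudge.py
echo '[[[0,0,0.12,0,0,0,40],[0,0,0.12,0,0,0,40],[0,0,0.12,0,0,0,40],[0,0,0.12,0,0,0,40],[0,0,0.12,0,0,0,40],[0,0,0,0,0,0,40]]]' | python3 nudge.py
```

```text
clock: 17.1
eef_pos: [579.4, -181.3, 97.7]
tool_rot: [-3.139, 0.001, 0.934]
force: [0.4, -0.2, -0.7]
width: 56.4
gripper_force: 63.8
clock: 17.7
eef_pos: [579.8, -181.5, 68.5]
tool_rot: [-3.14, 0.001, 0.934]
force: [0.0, 0.2, -0.6]
width: 56.3
gripper_force: 63.9
```

Disc is inside the tube with no contact; continuing down.

```bash
echo '[[[0,0,0.12,0,0,0,40],[0,0,0.12,0,0,0,40],[0,0,0.12,0,0,0,40],[0,0,0.12,0,0,0,40],[0,0,0.1,0,0,0,40],[0,0,0,0,0,0,40]]]' | python3 nudge.py
echo '[[[0,0,0.03,0,0,0,40],[0,0,0.03,0,0,0,40],[0,0,0,0,0,0,40]]]' | python3 nudge.py
echo '[[[0,0,0.02,0,0,0,40],[0,0,0.02,0,0,0,40],[0,0,0,0,0,0,40]]]' | python3 nudge.py
```

```text
clock: 18.3
eef_pos: [579.9, -181.5, 39.6]
tool_rot: [-3.14, 0.001, 0.934]
force: [0.6, 0.7, -0.6]
width: 56.6
gripper_force: 63.9
clock: 18.6
eef_pos: [580.6, -181.7, 37.5]
tool_rot: [3.141, 0.0, 0.934]
force: [-1.1, 0.5, -0.9]
width: 56.6
gripper_force: 63.9
clock: 18.9
eef_pos: [580.6, -181.7, 35.5]
tool_rot: [3.141, 0.0, 0.934]
force: [0.4, -0.6, 0.0]
width: 56.8
gripper_force: 64.0
```

```bash
echo '[[[0,0,0.02,0,0,0,40],[0,0,0,0,0,0,40],[0,0,0,0,0,0,40]]]' | python3 nudge.py
```

```text
clock: 19.2
eef_pos: [580.6, -181.7, 35.4]
tool_rot: [3.141, -0.001, 0.934]
force: [-0.5, 1.5, 6.4]
width: 56.4
gripper_force: 64.8
```

To row units: 1 mm is 0.02.

```bash
echo '[[[0,0,0.02,0,0,0,40],[0,0,0,0,0,0,40],[0,0,0,0,0,0,40]]]' | python3 nudge.py
```

```text
clock: 19.5
eef_pos: [580.6, -181.7, 35.3]
tool_rot: [3.141, -0.001, 0.934]
force: [-2.7, 2.0, 12.5]
width: 56.5
gripper_force: 65.6
```

Contact at TCP 35.4 puts the disc's underside at about 34 mm, so two discs were already in the tube. Four more are needed after this one.

```bash
echo '[[[0,0,-0.03,0,0,0,40],[0,0,0,0,0,0,72],[0,0,0,0,0,0,72],[0,0,0,0,0,0,72],[0,0,0,0,0,0,72],[0,0,-0.2,0,0,0,72],[0,0,-0.4,0,0,0,72],[0,0,-0.6,0,0,0,72],[0,0,-0.7,0,0,0,72],[0,0,0,0,0,0,75],[0,0,0,0,0,0,75]]]' | python3 nudge.py; python3 to.py 586 204.5 120
```

```text
clock: 20.6
eef_pos: [581.1, -181.7, 131.3]
tool_rot: [3.14, -0.001, 0.934]
force: [0.6, 1.0, 0.3]
width: 75.0
gripper_force: 0.0
delta tool [ 313.4 -225.8   11.2] yaw err 0.0
```

To row units: 34.8 mm is 0.696, -25.1 mm is -0.502.

```bash
echo '[[[0.696,-0.502,0.024,0,0,0,75],[0.696,-0.502,0.024,0,0,0,75],[0.696,-0.502,0.024,0,0,0,75],[0.696,-0.502,0.024,0,0,0,75],[0.696,-0.502,0.024,0,0,0,75],[0.696,-0.502,0.024,0,0,0,75],[0.696,-0.502,0.024,0,0,0,75],[0.696,-0.502,0.024,0,0,0,75],[0.696,-0.5,0.028,0,0,0,75],[0,0,0,0,0,0,75],[0,0,0,0,0,0,75],[0,0,0,0,0,0,75]]]' | python3 nudge.py; python3 disc.py
```

```text
clock: 21.8
eef_pos: [584.9, 202.5, 118.4]
tool_rot: [3.141, 0.002, 0.932]
force: [0.1, 0.0, 0.7]
width: 75.0
gripper_force: 0.0
1.4 [586.  203.4] area 4806 [279.5 212.5]
80.8 [585.2 283.4] area 6133 [208.9 124.3]
112.6 [482.3 248.9] area 4479 [135.9 243.9]
delta tool [ 1.6  0.4 99.4]
```

```bash
echo '[[[0.03,0.008,0.4,0,0,0,75],[0,0,0.4,0,0,0,75],[0,0,0.4,0,0,0,75],[0,0,0.4,0,0,0,75],[0,0,0.24,0,0,0,75],[0,0,0.12,0,0,0,75],[0,0,0,0,0,0,75],[0,0,0,0,0,0,75]]]' | python3 nudge.py
echo '[[[0,0,0,0,0,0,40],[0,0,0,0,0,0,40],[0,0,0,0,0,0,40],[0,0,0,0,0,0,40],[0,0,0,0,0,0,40],[0,0,0,0,0,0,40]]]' | python3 nudge.py
echo '[[[0,0,-0.1,0,0,0,40],[0,0,-0.3,0,0,0,40],[0,0,-0.5,0,0,0,40],[0,0,-0.6,0,0,0,40],[0,0,-0.6,0,0,0,40],[0,0,-0.5,0,0,0,40],[0,0,0,0,0,0,40],[0,0,0,0,0,0,40]]]' | python3 nudge.py; python3 held.py; python3 to.py 580 -181.3 140
```

```text
clock: 22.65
eef_pos: [587.1, 205.1, 21.7]
tool_rot: [3.141, -0.001, 0.933]
force: [0.3, -0.5, 0.1]
width: 75.1
gripper_force: 0.0
clock: 23.25
eef_pos: [589.7, 206.1, 26.5]
tool_rot: [3.138, -0.007, 0.934]
force: [-3.8, -0.4, 28.0]
width: 40.4
gripper_force: 14.3
clock: 24.05
eef_pos: [586.5, 205.6, 151.8]
tool_rot: [3.141, -0.001, 0.934]
force: [-1.1, -0.0, -0.3]
width: 40.1
gripper_force: 0.0
(np.int64(349), array([-37.2,   1.2,  -8. ]), 'centre x', np.float64(-7.2))
delta tool [-314.5  225.3   10.8] yaw err -0.0
```

The grip was too high and the fingers closed over the top of the disc. Looking again.

```bash
echo '[[[0,0,0.32,0,0,0,75],[0,0,0.32,0,0,0,75],[0,0,0,0,0,0,75],[0,0,0,0,0,0,75],[0,0,0,0,0,0,75],[0,0,0,0,0,0,75]]]' | python3 nudge.py; python3 disc.py
```

```text
clock: 24.7
eef_pos: [586.9, 205.4, 119.5]
tool_rot: [3.141, -0.001, 0.934]
force: [0.3, 0.1, 0.7]
width: 75.3
gripper_force: 0.0
2.4 [586.3 203.1] area 4701 [280.2 216.9]
78.0 [585.2 283.3] area 5991 [209.8 129.7]
113.3 [482.4 249. ] area 4407 [137.  247.5]
delta tool [ -2.3   0.8 100.5]
```

View pics/last.png

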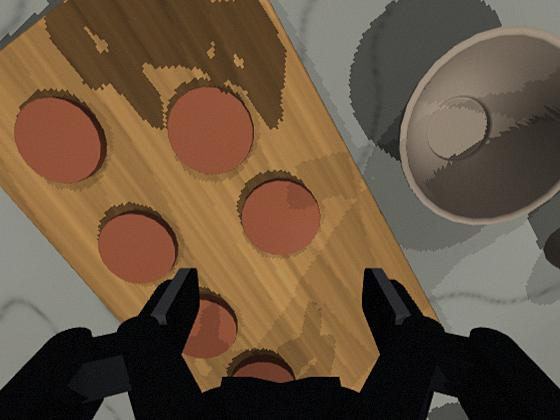

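The disc still lies flat at (280,217). Gripping lower this time.

```bash
echo '[[[-0.02,0.008,0.4,0,0,0,75],[0,0,0.4,0,0,0,75],[0,0,0.4,0,0,0,75],[0,0,0.4,0,0,0,75],[0,0,0.3,0,0,0,75],[0,0,0.14,0,0,0,75],[0,0,0,0,0,0,75],[0,0,0,0,0,0,75]]]' | python3 nudge.py
echo '[[[0,0,0,0,0,0,40],[0,0,0,0,0,0,40],[0,0,0,0,0,0,40],[0,0,0,0,0,0,40],[0,0,0,0,0,0,40],[0,0,0,0,0,0,40]]]' | python3 nudge.py
```

```text
clock: 25.55
eef_pos: [586.8, 204.4, 17.7]
tool_rot: [3.141, -0.001, 0.934]
force: [0.1, 0.6, 0.0]
width: 75.0
gripper_force: 0.0
clock: 26.15
eef_pos: [586.9, 204.5, 18.8]
tool_rot: [3.141, -0.002, 0.934]
force: [-1.4, -0.3, 7.9]
width: 56.7
gripper_force: 62.1
```

```bash
echo '[[[0,0,-0.1,0,0,0,40],[0,0,-0.3,0,0,0,40],[0,0,-0.5,0,0,0,40],[0,0,-0.6,0,0,0,40],[0,0,-0.6,0,0,0,40],[0,0,-0.3,0,0,0,40],[0,0,0,0,0,0,40],[0,0,0,0,0,0,40]]]' | python3 nudge.py; python3 held.py; python3 to.py 580.3 -181.5 140
```

```text
clock: 26.95
eef_pos: [585.6, 204.6, 136.6]
tool_rot: [-3.141, 0.0, 0.934]
force: [-0.1, -0.2, -1.0]
width: 56.5
gripper_force: 63.8
(np.int64(342), array([-33.1,   1.2,  -8. ]), 'centre x', np.float64(-3.1))
delta tool [-313.2  225.6   -4. ] yaw err -0.0
```

The rows are not in the units I measure in: shifts go in shares of 50 mm and turns go in units of 0.1 rad. I convert before sending: -38 mm is -0.76, -35 mm is -0.7.

```bash
echo '[[[-0.4,0.3,-0.01,0,0,0,40],[-0.7,0.5,-0.01,0,0,0,40],[-0.76,0.546,-0.01,0,0,0,40],[-0.76,0.546,-0.01,0,0,0,40],[-0.76,0.546,-0.01,0,0,0,40],[-0.76,0.546,-0.01,0,0,0,40],[-0.76,0.546,-0.01,0,0,0,40],[-0.7,0.5,-0.01,0,0,0,40],[-0.664,0.482,0,0,0,0,40],[0,0,0,0,0,0,40],[0,0,0,0,0,0,40],[0,0,0,0,0,0,40]]]' | python3 nudge.py; python3 to.py 580.3 -181.5 48
```

```text
clock: 28.2
eef_pos: [580.8, -179.7, 139.6]
tool_rot: [-3.139, -0.0, 0.935]
force: [0.3, 0.7, -0.3]
width: 56.8
gripper_force: 63.8
delta tool [-1.8  0.9 91.6] yaw err -0.001
```

To row units: 15 mm is 0.3, 10 mm is 0.2.

```bash
echo '[[[-0.026,0.018,0,0,0,0,40],[0,0,0.3,0,0,0,40],[0,0,0.3,0,0,0,40],[0,0,0.2,0,0,0,40],[0,0,0.16,0,0,0,40],[0,0,0.14,0,0,0,40],[0,0,0.14,0,0,0,40],[0,0,0.14,0,0,0,40],[0,0,0.14,0,0,0,40],[0,0,0.14,0,0,0,40],[0,0,0.14,0,0,0,40],[0,0,0,0,0,0,40]]]' | python3 nudge.py
echo '[[[0,0,0.03,0,0,0,40],[0,0,0.03,0,0,0,40],[0,0,0,0,0,0,40]]]' | python3 nudge.py
echo '[[[0,0,0.02,0,0,0,40],[0,0,0,0,0,0,40],[0,0,0,0,0,0,40]]]' | python3 nudge.py
```

```text
clock: 29.4
eef_pos: [581.0, -182.3, 49.9]
tool_rot: [-3.14, -0.0, 0.934]
force: [0.7, 4.3, -2.4]
width: 56.5
gripper_force: 63.9
clock: 29.7
eef_pos: [581.1, -182.3, 48.0]
tool_rot: [-3.14, -0.001, 0.934]
force: [-1.0, 6.6, 2.2]
width: 56.5
gripper_force: 64.4
clock: 30.0
eef_pos: [581.2, -182.3, 47.3]
tool_rot: [-3.14, -0.001, 0.934]
force: [-0.9, 6.0, 3.0]
width: 56.4
gripper_force: 64.4
```

```bash
echo '[[[0.02,-0.016,0,0,0,0,40],[0.01,-0.01,0,0,0,0,40],[0,0,0,0,0,0,40]]]' | python3 nudge.py
echo '[[[0,0,0.02,0,0,0,40],[0,0,0.02,0,0,0,40],[0,0,0,0,0,0,40]]]' | python3 nudge.py
```

```text
clock: 30.3
eef_pos: [581.2, -182.2, 47.1]
tool_rot: [3.14, 0.001, 0.933]
force: [-0.7, 2.0, 0.4]
width: 56.7
gripper_force: 64.0
clock: 30.6
eef_pos: [581.1, -182.2, 45.0]
tool_rot: [3.141, 0.001, 0.933]
force: [0.0, -0.0, -0.7]
width: 56.4
gripper_force: 64.0
```

```bash
echo '[[[0,0,0.02,0,0,0,40],[0,0,0,0,0,0,40],[0,0,0,0,0,0,40]]]' | python3 nudge.py
```

```text
clock: 30.9
eef_pos: [581.1, -182.2, 44.8]
tool_rot: [3.14, 0.0, 0.933]
force: [-1.6, 0.4, 6.6]
width: 56.7
gripper_force: 64.8
```

```bash
echo '[[[0,0,0.02,0,0,0,40],[0,0,0,0,0,0,40],[0,0,0,0,0,0,40]]]' | python3 nudge.py
```

```text
clock: 31.2
eef_pos: [581.2, -182.2, 44.8]
tool_rot: [3.14, -0.0, 0.933]
force: [-3.6, 1.9, 13.7]
width: 56.5
gripper_force: 65.6
```

```bash
echo '[[[0,0,-0.03,0,0,0,40],[0,0,0,0,0,0,72],[0,0,0,0,0,0,72],[0,0,0,0,0,0,72],[0,0,0,0,0,0,72],[0,0,-0.2,0,0,0,72],[0,0,-0.4,0,0,0,72],[0,0,-0.6,0,0,0,72],[0,0,-0.5,0,0,0,72],[0,0,0,0,0,0,75],[0,0,0,0,0,0,75]]]' | python3 nudge.py; python3 to.py 478.5 83 120
```

```text
clock: 32.3
eef_pos: [581.4, -181.1, 130.3]
tool_rot: [3.14, -0.001, 0.934]
force: [0.1, 0.2, -0.3]
width: 75.2
gripper_force: 0.0
delta tool [ 151.2 -239.8   10.2] yaw err 0.0
```

To row units: -34.3 mm is -0.686, -34 mm is -0.68.

```bash
echo '[[[0.432,-0.686,0.03,0,0,0,75],[0.432,-0.686,0.03,0,0,0,75],[0.432,-0.686,0.03,0,0,0,75],[0.432,-0.686,0.03,0,0,0,75],[0.432,-0.686,0.03,0,0,0,75],[0.432,-0.686,0.03,0,0,0,75],[0.432,-0.68,0.03,0,0,0,75],[0,0,0,0,0,0,75],[0,0,0,0,0,0,75],[0,0,0,0,0,0,75]]]' | python3 nudge.py; python3 disc.py
```

```text
clock: 33.3
eef_pos: [478.5, 81.7, 118.7]
tool_rot: [3.141, 0.001, 0.932]
force: [-1.3, 0.0, -0.5]
width: 74.8
gripper_force: 0.0
1.7 [477.2  82.9] area 4738 [276.7 214. ]
81.6 [473.9 163.2] area 6052 [203. 128.]
delta tool [ 0.3 -1.8 99.7]
```

To row units: -1.5 mm is -0.03, -1 mm is -0.02.

```bash
echo '[[[-0.02,-0.03,0.4,0,0,0,75],[0,0,0.4,0,0,0,75],[0,0,0.4,0,0,0,75],[0,0,0.4,0,0,0,75],[0,0,0.28,0,0,0,75],[0,0,0.16,0,0,0,75],[0,0,0,0,0,0,75],[0,0,0,0,0,0,75]]]' | python3 nudge.py
echo '[[[0,0,0,0,0,0,40],[0,0,0,0,0,0,40],[0,0,0,0,0,0,40],[0,0,0,0,0,0,40],[0,0,0,0,0,0,40],[0,0,0,0,0,0,40]]]' | python3 nudge.py
```

```text
clock: 34.15
eef_pos: [476.8, 82.3, 17.3]
tool_rot: [3.141, -0.0, 0.932]
force: [0.7, -0.9, -0.4]
width: 75.1
gripper_force: 0.0
clock: 34.75
eef_pos: [477.0, 82.9, 18.5]
tool_rot: [3.14, -0.002, 0.934]
force: [-1.2, -0.9, 9.2]
width: 56.8
gripper_force: 61.5
```

```bash
echo '[[[0,0,-0.1,0,0,0,40],[0,0,-0.3,0,0,0,40],[0,0,-0.5,0,0,0,40],[0,0,-0.6,0,0,0,40],[0,0,-0.6,0,0,0,40],[0,0,-0.3,0,0,0,40],[0,0,0,0,0,0,40],[0,0,0,0,0,0,40]]]' | python3 nudge.py; python3 held.py; python3 to.py 580.3 -181 140
```

```text
clock: 35.55
eef_pos: [476.2, 83.5, 137.0]
tool_rot: [-3.142, -0.001, 0.935]
force: [0.5, 0.7, -1.4]
width: 56.8
gripper_force: 63.8
(np.int64(339), array([-31.3,   1.2,  -8. ]), 'centre x', np.float64(-1.3))
delta tool [-150.5  241.2   -3.7] yaw err -0.0
```

To row units: 38.6 mm is 0.772, 32 mm is 0.64.

```bash
echo '[[[-0.2,0.32,-0.01,0,0,0,40],[-0.4,0.64,-0.01,0,0,0,40],[-0.48,0.772,-0.01,0,0,0,40],[-0.48,0.772,-0.01,0,0,0,40],[-0.48,0.772,-0.01,0,0,0,40],[-0.48,0.772,-0.01,0,0,0,40],[-0.32,0.52,-0.01,0,0,0,40],[-0.19,0.25,-0.01,0,0,0,40],[0,0,0,0,0,0,40],[0,0,0,0,0,0,40],[0,0,0,0,0,0,40]]]' | python3 nudge.py; python3 to.py 580.3 -181 57
```

```text
clock: 36.7
eef_pos: [579.5, -179.0, 140.4]
tool_rot: [-3.139, -0.001, 0.936]
force: [0.0, 1.0, 0.7]
width: 56.5
gripper_force: 63.8
delta tool [-1.2  2.  83.4] yaw err -0.002
```

To row units: 1 mm is 0.02, -0.5 mm is -0.01.

```bash
echo '[[[-0.01,0.02,0,0,0,0,40],[0,0,0.3,0,0,0,40],[0,0,0.3,0,0,0,40],[0,0,0.2,0,0,0,40],[0,0,0.14,0,0,0,40],[0,0,0.14,0,0,0,40],[0,0,0.14,0,0,0,40],[0,0,0.14,0,0,0,40],[0,0,0.14,0,0,0,40],[0,0,0.12,0,0,0,40],[0,0,0,0,0,0,40]]]' | python3 nudge.py
echo '[[[0,0,0.03,0,0,0,40],[0,0,0.02,0,0,0,40],[0,0,0,0,0,0,40]]]' | python3 nudge.py
echo '[[[0,0,0.02,0,0,0,40],[0,0,0,0,0,0,40],[0,0,0,0,0,0,40]]]' | python3 nudge.py
```

```text
clock: 37.8
eef_pos: [579.9, -182.8, 59.1]
tool_rot: [-3.14, 0.0, 0.934]
force: [-0.4, -0.6, -1.4]
width: 56.4
gripper_force: 63.8
clock: 38.1
eef_pos: [580.6, -183.0, 57.6]
tool_rot: [3.141, -0.0, 0.934]
force: [-0.8, -0.1, -0.5]
width: 56.7
gripper_force: 63.8
clock: 38.4
eef_pos: [580.5, -183.0, 56.5]
tool_rot: [3.142, -0.0, 0.934]
force: [-0.2, -0.8, -0.8]
width: 56.6
gripper_force: 63.8
```

```bash
echo '[[[0.02,-0.01,0.02,0,0,0,40],[0,0,0.02,0,0,0,40],[0,0,0,0,0,0,40],[0,0,0,0,0,0,40]]]' | python3 nudge.py
echo '[[[0,0,0.02,0,0,0,40],[0,0,0,0,0,0,40],[0,0,0,0,0,0,40]]]' | python3 nudge.py
```

```text
clock: 38.8
eef_pos: [580.8, -181.7, 54.7]
tool_rot: [-3.142, -0.0, 0.934]
force: [-0.2, 1.0, 1.8]
width: 56.6
gripper_force: 64.3
clock: 39.1
eef_pos: [580.8, -181.6, 54.6]
tool_rot: [-3.142, -0.001, 0.934]
force: [-2.7, 2.1, 10.2]
width: 56.8
gripper_force: 65.2
```

```bash
echo '[[[0,0,0.02,0,0,0,40],[0,0,0,0,0,0,40],[0,0,0,0,0,0,40]]]' | python3 nudge.py
```

```text
clock: 39.4
eef_pos: [580.8, -181.7, 54.5]
tool_rot: [3.142, -0.002, 0.934]
force: [-4.1, 2.2, 16.3]
width: 56.5
gripper_force: 66.0
```

Seated at 54.5 as predicted (5 in). Release and go to the next.

To row units: -25 mm is -0.5, -20 mm is -0.4.

```bash
echo '[[[0,0,-0.04,0,0,0,40],[0,0,0,0,0,0,72],[0,0,0,0,0,0,72],[0,0,0,0,0,0,72],[0,0,0,0,0,0,72],[0,0,-0.2,0,0,0,72],[0,0,-0.4,0,0,0,72],[0,0,-0.5,0,0,0,72],[0,0,-0.4,0,0,0,72],[0,0,0,0,0,0,75],[0,0,0,0,0,0,75]]]' | python3 nudge.py; python3 to.py 474 164 120
```

```text
clock: 40.5
eef_pos: [580.9, -181.8, 130.0]
tool_rot: [3.141, -0.001, 0.934]
force: [-0.3, -0.1, -0.4]
width: 74.9
gripper_force: 0.0
delta tool [ 214.4 -291.6    9.9] yaw err 0.0
```

To row units: -32.4 mm is -0.648, 23.8 mm is 0.476.

```bash
echo '[[[0.476,-0.648,0.022,0,0,0,75],[0.476,-0.648,0.022,0,0,0,75],[0.476,-0.648,0.022,0,0,0,75],[0.476,-0.648,0.022,0,0,0,75],[0.476,-0.648,0.022,0,0,0,75],[0.476,-0.648,0.022,0,0,0,75],[0.476,-0.648,0.022,0,0,0,75],[0.476,-0.648,0.022,0,0,0,75],[0.476,-0.648,0.022,0,0,0,75],[0,0,0,0,0,0,75],[0,0,0,0,0,0,75],[0,0,0,0,0,0,75]]]' | python3 nudge.py; python3 disc.py
```

```text
clock: 41.7
eef_pos: [473.8, 162.3, 119.3]
tool_rot: [3.141, 0.001, 0.932]
force: [-0.1, -0.3, -0.0]
width: 75.1
gripper_force: 0.0
1.1 [473.7 163.3] area 4736 [278. 213.]
87.1 [481.7 249. ] area 6291 [212.1 110.2]
delta tool [  0.9  -0.7 100.3]
```

To row units: 20 mm is 0.4, 14 mm is 0.28.

```bash
echo '[[[-0.01,-0.01,0.4,0,0,0,75],[0,0,0.4,0,0,0,75],[0,0,0.4,0,0,0,75],[0,0,0.4,0,0,0,75],[0,0,0.28,0,0,0,75],[0,0,0.16,0,0,0,75],[0,0,0,0,0,0,75],[0,0,0,0,0,0,75]]]' | python3 nudge.py
echo '[[[0,0,0,0,0,0,40],[0,0,0,0,0,0,40],[0,0,0,0,0,0,40],[0,0,0,0,0,0,40],[0,0,0,0,0,0,40],[0,0,0,0,0,0,40]]]' | python3 nudge.py
echo '[[[0,0,-0.1,0,0,0,40],[0,0,-0.3,0,0,0,40],[0,0,-0.5,0,0,0,40],[0,0,-0.6,0,0,0,40],[0,0,-0.6,0,0,0,40],[0,0,-0.3,0,0,0,40],[0,0,0,0,0,0,40],[0,0,0,0,0,0,40]]]' | python3 nudge.py; python3 held.py; python3 to.py 580.5 -181 140
```

```text
clock: 42.55
eef_pos: [473.5, 162.9, 17.9]
tool_rot: [3.141, -0.0, 0.932]
force: [-0.5, -0.2, 0.0]
width: 74.7
gripper_force: 0.0
clock: 43.15
eef_pos: [473.5, 163.6, 19.1]
tool_rot: [3.141, -0.002, 0.934]
force: [-1.0, -1.8, 10.3]
width: 56.7
gripper_force: 61.5
clock: 43.95
eef_pos: [472.7, 164.1, 137.6]
tool_rot: [-3.141, -0.001, 0.934]
force: [-0.5, -0.0, -0.7]
width: 56.3
gripper_force: 63.8
(np.int64(338), array([-30.7,   1.2,  -8. ]), 'centre x', np.float64(-0.7))
delta tool [-212.9  292.    -3.1] yaw err -0.0
```

To row units: 37 mm is 0.74, 34.5 mm is 0.69.

```bash
echo '[[[-0.26,0.36,-0.006,0,0,0,40],[-0.5,0.69,-0.006,0,0,0,40],[-0.54,0.74,-0.006,0,0,0,40],[-0.54,0.74,-0.006,0,0,0,40],[-0.54,0.74,-0.006,0,0,0,40],[-0.54,0.74,-0.006,0,0,0,40],[-0.54,0.74,-0.006,0,0,0,40],[-0.5,0.69,-0.006,0,0,0,40],[-0.28,0.4,-0.006,0,0,0,40],[0,0,0,0,0,0,40],[0,0,0,0,0,0,40],[0,0,0,0,0,0,40]]]' | python3 nudge.py; python3 to.py 580.5 -181 67
```

```text
clock: 45.2
eef_pos: [580.9, -178.6, 139.1]
tool_rot: [-3.139, -0.0, 0.935]
force: [1.4, -0.2, -1.4]
width: 56.4
gripper_force: 63.9
delta tool [-2.2  1.3 72.1] yaw err -0.001
```

To row units: 15 mm is 0.3, 8 mm is 0.16.

```bash
echo '[[[0,0.006,0,0,0,0,40],[0,0,0.3,0,0,0,40],[0,0,0.3,0,0,0,40],[0,0,0.16,0,0,0,40],[0,0,0.14,0,0,0,40],[0,0,0.14,0,0,0,40],[0,0,0.14,0,0,0,40],[0,0,0.14,0,0,0,40],[0,0,0.08,0,0,0,40],[0,0,0,0,0,0,40],[0,0,0,0,0,0,40]]]' | python3 nudge.py; python3 to.py 580.5 -181 65
```

```text
clock: 46.3
eef_pos: [582.0, -180.8, 70.4]
tool_rot: [3.141, -0.0, 0.934]
force: [0.1, -0.7, -0.3]
width: 56.5
gripper_force: 63.9
delta tool [-1.1 -1.   5.4] yaw err 0.0
```

```bash
echo '[[[-0.01,-0.02,0.03,0,0,0,40],[0,0,0.03,0,0,0,40],[0,0,0.02,0,0,0,40],[0,0,0,0,0,0,40],[0,0,0,0,0,0,40]]]' | python3 nudge.py
echo '[[[0,0,0.02,0,0,0,40],[0,0,0,0,0,0,40],[0,0,0,0,0,0,40]]]' | python3 nudge.py
```

```text
clock: 46.8
eef_pos: [580.8, -180.5, 66.3]
tool_rot: [3.142, -0.0, 0.934]
force: [0.4, 0.3, -0.1]
width: 56.8
gripper_force: 63.9
clock: 47.1
eef_pos: [580.9, -180.5, 65.3]
tool_rot: [3.141, -0.0, 0.934]
force: [0.9, -0.3, 0.5]
width: 56.6
gripper_force: 64.1
```

```bash
echo '[[[0,0,0.02,0,0,0,40],[0,0,0,0,0,0,40],[0,0,0,0,0,0,40]]]' | python3 nudge.py
```

```text
clock: 47.4
eef_pos: [580.9, -180.5, 65.2]
tool_rot: [3.141, -0.001, 0.934]
force: [-1.5, 0.7, 6.2]
width: 56.4
gripper_force: 64.9
```

Six in. Release and fetch the seventh.

To row units: -20 mm is -0.4, -15 mm is -0.3.

```bash
echo '[[[0,0,-0.014,0,0,0,40],[0,0,0,0,0,0,72],[0,0,0,0,0,0,72],[0,0,0,0,0,0,72],[0,0,0,0,0,0,72],[0,0,-0.2,0,0,0,72],[0,0,-0.4,0,0,0,72],[0,0,-0.4,0,0,0,72],[0,0,-0.3,0,0,0,72],[0,0,0,0,0,0,75],[0,0,0,0,0,0,75]]]' | python3 nudge.py; python3 to.py 482 250 120
```

```text
clock: 48.5
eef_pos: [580.8, -180.2, 130.1]
tool_rot: [3.141, -0.0, 0.934]
force: [0.7, -0.9, -0.3]
width: 75.0
gripper_force: 0.0
delta tool [ 287.2 -335.2   10.2] yaw err 0.0
```

```bash
echo '[[[0.574,-0.67,0.02,0,0,0,75],[0.574,-0.67,0.02,0,0,0,75],[0.574,-0.67,0.02,0,0,0,75],[0.574,-0.67,0.02,0,0,0,75],[0.574,-0.67,0.02,0,0,0,75],[0.574,-0.67,0.02,0,0,0,75],[0.574,-0.67,0.02,0,0,0,75],[0.574,-0.67,0.02,0,0,0,75],[0.574,-0.67,0.02,0,0,0,75],[0.574,-0.67,0.02,0,0,0,75],[0,0,0,0,0,0,75],[0,0,0,0,0,0,75]]]' | python3 nudge.py; echo '[[[0,0,0,0,0,0,75]]]' | python3 nudge.py; python3 disc.py
```

```text
clock: 49.7
eef_pos: [481.0, 250.4, 118.9]
tool_rot: [-3.141, 0.002, 0.937]
force: [0.4, -0.2, 1.1]
width: 75.1
gripper_force: 0.0
clock: 49.8
eef_pos: [482.2, 247.9, 119.6]
tool_rot: [3.141, 0.002, 0.932]
force: [0.0, -0.1, 0.5]
width: 75.4
gripper_force: 0.0
1.3 [481.6 249.1] area 4733 [277.4 213.1]
94.5 [495.2 341.5] area 6498 [211.3  96.8]
108.8 [585.1 283.4] area 6691 [371.   85.8]
delta tool [  0.8  -1.2 100.6]
```

To row units: 20 mm is 0.4, 14 mm is 0.28.

```bash
echo '[[[-0.01,-0.016,0.4,0,0,0,75],[0,0,0.4,0,0,0,75],[0,0,0.4,0,0,0,75],[0,0,0.4,0,0,0,75],[0,0,0.28,0,0,0,75],[0,0,0.16,0,0,0,75],[0,0,0,0,0,0,75],[0,0,0,0,0,0,75]]]' | python3 nudge.py
echo '[[[0,0,0,0,0,0,40],[0,0,0,0,0,0,40],[0,0,0,0,0,0,40],[0,0,0,0,0,0,40],[0,0,0,0,0,0,40],[0,0,0,0,0,0,40]]]' | python3 nudge.py
echo '[[[0,0,-0.1,0,0,0,40],[0,0,-0.3,0,0,0,40],[0,0,-0.5,0,0,0,40],[0,0,-0.6,0,0,0,40],[0,0,-0.6,0,0,0,40],[0,0,-0.3,0,0,0,40],[0,0,0,0,0,0,40],[0,0,0,0,0,0,40]]]' | python3 nudge.py; python3 held.py; python3 to.py 580.5 -180.5 140
```

```text
clock: 50.65
eef_pos: [481.7, 249.3, 18.4]
tool_rot: [3.141, -0.001, 0.933]
force: [-0.2, 0.8, 0.4]
width: 74.6
gripper_force: 0.0
clock: 51.25
eef_pos: [481.8, 249.8, 19.6]
tool_rot: [3.141, -0.002, 0.934]
force: [-1.3, -0.0, 9.1]
width: 56.7
gripper_force: 61.7
clock: 52.05
eef_pos: [480.8, 249.9, 138.0]
tool_rot: [-3.141, -0.0, 0.934]
force: [-0.2, -0.6, -0.3]
width: 56.3
gripper_force: 63.7
(np.int64(339), array([-31.3,   1.2,  -8. ]), 'centre x', np.float64(-1.3))
delta tool [-286.4  336.2   -2.7] yaw err -0.0
```

```bash
echo '[[[-0.32,0.38,-0.006,0,0,0,40],[-0.6,0.7,-0.006,0,0,0,40],[-0.64,0.75,-0.006,0,0,0,40],[-0.64,0.75,-0.006,0,0,0,40],[-0.64,0.75,-0.006,0,0,0,40],[-0.64,0.75,-0.006,0,0,0,40],[-0.64,0.75,-0.006,0,0,0,40],[-0.64,0.75,-0.006,0,0,0,40],[-0.6,0.7,-0.006,0,0,0,40],[-0.35,0.43,0,0,0,0,40],[0,0,0,0,0,0,40],[0,0,0,0,0,0,40]]]' | python3 nudge.py; echo '[[[0,0,0,0,0,0,40]]]' | python3 nudge.py; python3 to.py 580.5 -180.5 100
```

```text
clock: 53.3
eef_pos: [580.0, -179.5, 139.2]
tool_rot: [-3.139, 0.001, 0.932]
force: [0.9, 1.2, -0.3]
width: 56.5
gripper_force: 63.8
clock: 53.4
eef_pos: [580.4, -177.4, 139.5]
tool_rot: [-3.138, -0.0, 0.935]
force: [-0.5, -0.2, -1.2]
width: 56.5
gripper_force: 63.8
delta tool [-2.5  2.  39.5] yaw err -0.001
```

```bash
echo '[[[0,0.006,0,0,0,0,40],[0,0,0.3,0,0,0,40],[0,0,0.3,0,0,0,40],[0,0,0.16,0,0,0,40],[0,0,0,0,0,0,40],[0,0,0,0,0,0,40]]]' | python3 nudge.py; python3 to.py 580.7 -180.7 79
```

```text
clock: 54.0
eef_pos: [581.1, -179.8, 102.3]
tool_rot: [-3.141, 0.0, 0.934]
force: [0.2, -0.1, 0.3]
width: 56.2
gripper_force: 63.8
delta tool [-1.   0.2 23.3] yaw err 0.0
```

```bash
echo '[[[-0.014,0,0.12,0,0,0,40],[0,0,0.12,0,0,0,40],[0,0,0.12,0,0,0,40],[0,0,0.08,0,0,0,40],[0,0,0,0,0,0,40],[0,0,0,0,0,0,40]]]' | python3 nudge.py
echo '[[[0,0,0.03,0,0,0,40],[0,0,0.02,0,0,0,40],[0,0,0,0,0,0,40],[0,0,0,0,0,0,40]]]' | python3 nudge.py
echo '[[[0,0,0.02,0,0,0,40],[0,0,0,0,0,0,40],[0,0,0,0,0,0,40]]]' | python3 nudge.py
```

```text
clock: 54.6
eef_pos: [580.9, -180.3, 80.6]
tool_rot: [-3.142, 0.0, 0.934]
force: [0.4, 0.5, -0.4]
width: 56.6
gripper_force: 63.8
clock: 55.0
eef_pos: [581.0, -180.2, 78.3]
tool_rot: [3.142, -0.0, 0.934]
force: [-0.3, 0.0, -0.5]
width: 56.5
gripper_force: 63.8
clock: 55.3
eef_pos: [580.9, -180.2, 77.2]
tool_rot: [-3.141, 0.0, 0.934]
force: [-0.7, 0.4, -1.3]
width: 56.5
gripper_force: 63.8
```

To row units: 1 mm is 0.02, 0.5 mm is 0.01.

```bash
echo '[[[0,0,0.02,0,0,0,40],[0,0,0.01,0,0,0,40],[0,0,0,0,0,0,40],[0,0,0,0,0,0,40]]]' | python3 nudge.py
```

```text
clock: 55.7
eef_pos: [581.0, -180.2, 75.8]
tool_rot: [3.142, -0.0, 0.934]
force: [-0.8, 0.4, 0.5]
width: 56.5
gripper_force: 64.2
```

```bash
echo '[[[0,0,0.014,0,0,0,40],[0,0,0,0,0,0,40],[0,0,0,0,0,0,40]]]' | python3 nudge.py
```

```text
clock: 56.0
eef_pos: [581.0, -180.3, 75.7]
tool_rot: [3.141, -0.0, 0.934]
force: [-1.2, 1.6, 5.5]
width: 56.4
gripper_force: 64.8
```

To row units: -40 mm is -0.8, -30 mm is -0.6.

```bash
echo '[[[0,0,-0.014,0,0,0,40],[0,0,0,0,0,0,72],[0,0,0,0,0,0,72],[0,0,0,0,0,0,72],[0,0,0,0,0,0,72],[0,0,-0.2,0,0,0,72],[0,0,-0.5,0,0,0,72],[0,0,-0.8,0,0,0,75],[0,0,-0.8,0,0,0,80],[0,0,-0.6,0,0,0,80],[0,0,0,0,0,0,80],[0,0,0,0,0,0,80]]]' | python3 nudge.py
python3 snap.py s1; python3 -c "
from h import *
C=wc('s1');c=proj(C,(579.7,-180.5,90)).astype(int);l=proj(C,(560,-342,45)).astype(int);print(c,l)
im=cv2.imread('pics/s1.png');y,x=max(c[1]-90,0),max(c[0]-110,0)
a=cv2.convertScaleAbs(cv2.resize(im[y:y+180,x:x+220],None,fx=1.8,fy=1.8,interpolation=2),alpha=1.5)
g=ctrl.get_image('scene');p=proj(cam('scene'),(579.7,-180.5,90)).astype(int)
b=cv2.convertScaleAbs(cv2.resize(g[p[1]-60:p[1]+60,p[0]-60:p[0]+60],(324,324),interpolation=2),alpha=1.5)
cv2.imwrite('pics/s1v.png',np.hstack([a,b]));print(x,y)
for n in('scene','side'):
  D=cam(n);im=g if n=='scene' else ctrl.get_image('side')
  for q,b in red(im): print(n,q,onplane(D,q,25).round(0)[:2],b[4])
"
```

```text
clock: 57.2
eef_pos: [581.2, -180.2, 221.7]
tool_rot: [3.14, -0.001, 0.934]
force: [0.2, 0.9, -0.2]
width: 80.1
gripper_force: 0.0
[277 201] [349 310]
167 111
scene [303.9   5. ] [-23. 500.] 735
scene [359.6 132.5] [497. 343.] 326
scene [361.9 164.3] [587. 285.] 357
scene [202.4 240.4] [ 563. -177.] 636
side [548.9 109.2] [  301. -1009.] 369
side [341.1 188.1] [ 594. -213.] 543
side [198.2 314.9] [583. 286.] 675
side [204.7 365.9] [494. 344.] 882
```

View pics/s1v.png

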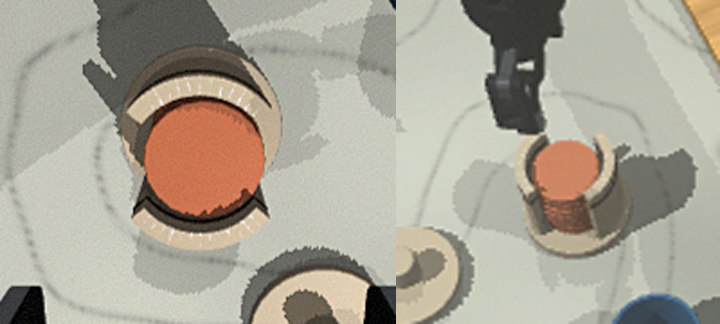

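The stack of seven is flat and just below the rim, with two spares on the board. Locating the lid knob from w3/w4 at (266,331) and (264,297).

```bash
python3 - <<'E'
from h import *
A,B=wc("w3"),wc("w4")
print(tri([A,B],[(266,331),(264,297)]).round(1),onplane(A,(266,331),45).round(1),onplane(B,(264,297),45).round(1))
E
python3 to.py 559.5 -340.8 130
```

```text
[ 561.5 -342.4   41.5] [ 562.1 -339.7   45. ] [ 561.2 -340.2   45. ]
delta tool [-141.7   79.5   89.4] yaw err 0.0
```

To row units: -35.5 mm is -0.71, -35 mm is -0.7.

```bash
echo '[[[-0.7,0.4,0.2,0,0,0,60],[-0.7,0.4,0.4,0,0,0,60],[-0.7,0.4,0.6,0,0,0,60],[-0.71,0.4,0.58,0,0,0,60],[0,0,0,0,0,0,60],[0,0,0,0,0,0,60],[0,0,0,0,0,0,60]]]' | python3 nudge.py; python3 to.py 560.3 -340.6 21; python3 snap.py k1; python3 -c "
import cv2
cv2.imwrite('pics/k1v.png',cv2.convertScaleAbs(cv2.imread('pics/k1.png')[100:400,130:430],alpha=1.6))"
```

```text
clock: 58.05
eef_pos: [562.1, -339.2, 131.3]
tool_rot: [-3.14, -0.001, 0.935]
force: [-0.2, 1.2, 0.7]
width: 60.6
gripper_force: 0.0
delta tool [ -2.3  -0.5 110.3] yaw err -0.001
```

View pics/k1v.png

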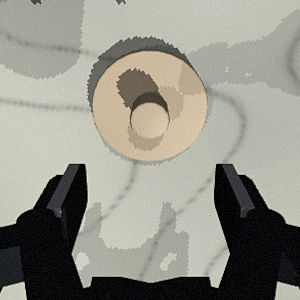

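The lid stands level, with its knob top at (150,120) in the crop, which is (280,220) full-image.

Run:
```python
from h import *
s=ctrl.read_state();C=wc("k1");p=onplane(C,(280,220),45);print(p.round(1),(R.from_euler("xyz",s["tool_rot"]).as_matrix().T@(np.array([p[0],p[1],21])-s["eef_pos"])).round(1))
```

```text
[ 561.1 -341.6   45. ] [ -3.2   0.4 110.9]
```

To row units: -2 mm is -0.04, 20 mm is 0.4.

```bash
echo '[[[-0.04,0,0.4,0,0,0,60],[0,0,0.4,0,0,0,60],[0,0,0.4,0,0,0,60],[0,0,0.4,0,0,0,60],[0,0,0.3,0,0,0,60],[0,0,0.2,0,0,0,60],[0,0,0.06,0,0,0,60],[0,0,0,0,0,0,60],[0,0,0,0,0,0,60]]]' | python3 nudge.py
echo '[[[0,0,0,0,0,0,0],[0,0,0,0,0,0,0],[0,0,0,0,0,0,0],[0,0,0,0,0,0,0],[0,0,0,0,0,0,0],[0,0,0,0,0,0,0],[0,0,0,0,0,0,0]]]' | python3 nudge.py
```

```text
clock: 59.0
eef_pos: [561.0, -342.6, 24.7]
tool_rot: [3.14, -0.0, 0.934]
force: [0.1, 0.2, 0.2]
width: 59.6
gripper_force: 0.0
clock: 59.7
eef_pos: [560.5, -342.2, 24.8]
tool_rot: [3.141, -0.0, 0.934]
force: [-1.6, 1.6, 7.0]
width: 27.9
gripper_force: 59.1
```

```bash
echo '[[[0,0,-0.1,0,0,0,0],[0,0,-0.3,0,0,0,0],[0,0,-0.5,0,0,0,0],[0,0,-0.6,0,0,0,0],[0,0,-0.6,0,0,0,0],[0,0,-0.4,0,0,0,0],[0,0,0,0,0,0,0],[0,0,0,0,0,0,0]]]' | python3 nudge.py; python3 to.py 580.3 -181 145; python3 snap.py k2; python3 -c "
import cv2
cv2.imwrite('pics/k2v.png',cv2.convertScaleAbs(cv2.imread('pics/k2.png')[140:420,130:430],alpha=1.6))"
```

```text
clock: 60.5
eef_pos: [560.4, -341.8, 149.0]
tool_rot: [3.141, -0.0, 0.934]
force: [-0.8, 1.0, -3.5]
width: 28.0
gripper_force: 59.4
delta tool [141.1 -79.7   4. ] yaw err 0.0
```

View pics/k2v.png

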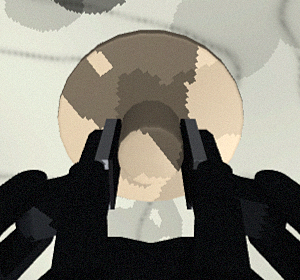

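The lid is held level, with the plate centred at about (150,112) and the knob top near (150,155) in the crop.

```bash
python3 - <<'E'
from h import *
s=json.load(open('pics/k2.json'));C=wc("k2");M=R.from_euler("xyz",s["tool_rot"]).as_matrix().T
for uv,dz in(((280,252),-9.8),((280,340),-9.8),((280,172),-13),((280,295),20.2)):
    print(uv,(M@(onplane(C,uv,s["eef_pos"][2]+dz)-s["eef_pos"])).round(1))
E
echo '[[[0.34,-0.2,0,0,0,0,0],[0.54,-0.3,0,0,0,0,0],[0.6,-0.34,0,0,0,0,0],[0.6,-0.34,0,0,0,0,0],[0.46,-0.26,0,0,0,0,0],[0.28,-0.154,0,0,0,0,0],[0,0,0,0,0,0,0],[0,0,0,0,0,0,0],[0,0,0,0,0,0,0]]]' | python3 nudge.py; python3 to.py 580.3 -181 120
```

```text
(280, 252) [7.3 0.7 9.8]
(280, 340) [-46.1   0.7   9.8]
(280, 172) [47.5  0.7 13. ]
(280, 295) [  1.2   0.7 -20.2]
clock: 61.45
eef_pos: [579.7, -183.9, 148.8]
tool_rot: [3.141, 0.002, 0.931]
force: [0.0, 0.1, -1.6]
width: 28.2
gripper_force: 59.5
delta tool [ 2.8 -1.3 28.8] yaw err 0.003
```

```bash
echo '[[[0.03,-0.02,0.2,0,0,0,0],[0,0,0.2,0,0,0,0],[0,0,0.12,0,0,0,0],[0,0,0,0,0,0,0],[0,0,0,0,0,0,0],[0,0,0,0,0,0,0]]]' | python3 nudge.py; python3 to.py 579.8 -181 114
```

```text
clock: 62.05
eef_pos: [580.6, -179.9, 123.1]
tool_rot: [3.141, -0.0, 0.934]
force: [-0.6, -0.5, -2.5]
width: 27.9
gripper_force: 59.5
delta tool [-1.4  0.   9.1] yaw err 0.0
```

To row units: 1.5 mm is 0.03, -1 mm is -0.02.

```bash
echo '[[[-0.02,0,0.03,0,0,0,0],[0,0,0.03,0,0,0,0],[0,0,0.03,0,0,0,0],[0,0,0,0,0,0,0],[0,0,0,0,0,0,0]]]' | python3 nudge.py
echo '[[[0,0,0.02,0,0,0,0],[0,0,0.02,0,0,0,0],[0,0,0,0,0,0,0],[0,0,0,0,0,0,0]]]' | python3 nudge.py
```

```text
clock: 62.55
eef_pos: [579.8, -180.4, 118.3]
tool_rot: [-3.141, 0.0, 0.934]
force: [-0.8, 0.9, -2.4]
width: 28.0
gripper_force: 59.5
clock: 62.95
eef_pos: [579.8, -180.4, 116.3]
tool_rot: [-3.141, -0.0, 0.934]
force: [0.1, 0.3, -1.8]
width: 27.9
gripper_force: 59.5
```

```bash
echo '[[[0,0,0.02,0,0,0,0],[0,0,0.02,0,0,0,0],[0,0,0,0,0,0,0],[0,0,0,0,0,0,0]]]' | python3 nudge.py
```

```text
clock: 63.35
eef_pos: [579.8, -180.4, 114.3]
tool_rot: [-3.141, 0.0, 0.934]
force: [0.1, 0.1, -2.7]
width: 28.2
gripper_force: 59.5
```

Spigot is inside the tube with no contact; the last fraction should seat it.

To row units: 0.7 mm is 0.014, 0.5 mm is 0.01.

```bash
echo '[[[0,0,0.014,0,0,0,0],[0,0,0.01,0,0,0,0],[0,0,0,0,0,0,0],[0,0,0,0,0,0,0]]]' | python3 nudge.py
```

```text
clock: 63.75
eef_pos: [579.9, -180.5, 113.8]
tool_rot: [3.141, -0.0, 0.934]
force: [-1.8, 0.1, 5.1]
width: 28.0
gripper_force: 60.2
```

To row units: 0.7 mm is 0.014.

```bash
echo '[[[0,0,0.014,0,0,0,0],[0,0,0,0,0,0,0],[0,0,0,0,0,0,0]]]' | python3 nudge.py
```

```text
clock: 64.05
eef_pos: [579.9, -180.5, 113.7]
tool_rot: [3.141, -0.001, 0.934]
force: [-2.7, 1.2, 10.5]
width: 28.4
gripper_force: 60.8
```

Seated at 113.8, exactly as expected. Release, back away and check.

To row units: -40 mm is -0.8, -25 mm is -0.5.

```bash
echo '[[[0,0,-0.016,0,0,0,0],[0,0,0,0,0,0,60],[0,0,0,0,0,0,60],[0,0,0,0,0,0,60],[0,0,0,0,0,0,60],[0,0,-0.2,0,0,0,60],[0,0,-0.5,0,0,0,60],[0,0,-0.8,0,0,0,60],[0,0,-0.8,0,0,0,60],[0,0,0,0,0,0,60],[0,0,0,0,0,0,60]]]' | python3 nudge.py
echo '[[[0.8,0,0,0,0,0,60],[0.8,0,0,0,0,0,60],[0.8,0,0,0,0,0,60],[0.8,0,0,0,0,0,60],[0,0,0,0,0,0,60],[0,0,0,0,0,0,60]]]' | python3 nudge.py
python3 -c "
from h import *
a=ctrl.get_image('scene');b=ctrl.get_image('side')
c=a[100:340,160:440]
d=b[130:400,130:400]
s=[cv2.resize(a[200:275,164:244],(260,244),interpolation=2),cv2.resize(b[150:225,300:380],(260,244),interpolation=2)]
cv2.imwrite('pics/end.png',cv2.convertScaleAbs(np.hstack([cv2.resize(c,(280,244))]+s),alpha=1.5))
for n,im in(('scene',a),('side',b)):
  for q,t in red(im): print(n,q,onplane(cam(n),q,25).round(0)[:2],t[4])"
```

```text
clock: 65.15
eef_pos: [580.4, -180.6, 229.8]
tool_rot: [3.139, -0.001, 0.934]
force: [-0.1, -0.1, 0.2]
width: 59.8
gripper_force: 0.0
clock: 65.75
eef_pos: [674.3, -50.4, 226.3]
tool_rot: [-3.139, 0.002, 0.936]
force: [0.4, -1.3, 0.2]
width: 60.3
gripper_force: 0.0
scene [306.8   5.3] [-17. 507.] 671
scene [359.6 132.5] [497. 343.] 323
scene [361.9 164.4] [587. 285.] 362
scene [203.4 254.7] [ 598. -193.] 98
side [341.6 197.6] [ 571. -183.] 240
side [197.9 315.1] [583. 286.] 674
side [204.6 365.9] [494. 344.] 898
```

View pics/end.png

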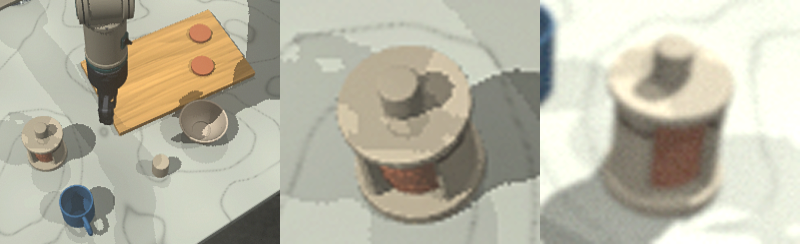

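The lid sits flat in both views, two spares remain on the board, and the bystanders have not moved. Handing in.

```bash
python3 -c "
from cell import ctrl
print(ctrl.finish_job())"
```

```text
the job is handed in; nothing more can be done
None
```

The job is handed in: I added five discs to the two already in the tube, so seven now reach the fill line. The lid is back on flat and fully home, and two spare discs are still on the board. The bowl, mug and prop were not disturbed, and one disc needed a second grip after the first closed too high.

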